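# Find the key to the knife chest

### The arm

A 6-joint arm with a two-finger parallel gripper is mounted at the origin on the work surface. World frame = base frame: x ahead of the robot, y to its left, z up, the work surface at z = 0. Lengths are in m, angles in rad, forces in N, time in s.
With the tool pointing down it reaches from about 0.225 to 0.875 m from the base axis. Payload 3.4 kg.
Tool frame: the origin (TCP) lies on the centre line of the jaws, within the pads' length; the fingertips stand 25 mm ahead of it and the grasp point (between the pads) lies 6 mm ahead of it; z points along the fingers, y is the direction in which the jaws open and shut (so a half turn about z gives the same grasp; the last joint's range is limited). The gripper opens to 85 mm and grips with 20 to 120 N. Pads are 22 mm wide; open, the fingers measure 114 mm over their backs; the gripper's body (76 mm by 85 mm) begins 54 mm behind the grasp point. The pads swing forward as they close: fully open they stand 13 mm farther back than shut.
Start: joints at [-0.121, 0.276, 1.505, -0, 1.361, -0.121], TCP at [0.575, -0, 0.256] pointing down, gripper open.
Joint ranges: [-2.89, 2.89], [-0.75, 2.08], [0.22, 2.7], [-1.18, 4.32], [0.11, 2.71], [-2.7, 2.7]. Speed limits (rad/s): [2.57, 2.57, 3.14, 3.14, 3.14, 3.14].

### API

Orientations are given as a rotation vector (axis times angle).
In Python, from rig import manip, imaging gives the robot as it stands. The module is installed in compiled form; this text tells all that it offers.
- The arm moves only by the tool play_rows, never from a script. Its argument "increments" is a list of rows, each a list of 3 entries, a list of its own where there are three numbers: the shift along the tool's x, y, z in mm, then the turn, a rotation vector about the tool's x, y, z in rad, then the finger opening in mm, from 0 to 85.4. A call has 1 to 20 rows; each row is the pose to reach, as a shift and turn from the pose measured when the call began, along the tool's axes at that moment; what a row does not reach only later rows make up. A row lasts 1/12 s, in which the tool goes at most 41.7 mm and 7.16 degrees, less where a joint would pass 70% of its speed; a pose out of reach is approached as far as the arm can. A call with a gripper value outside its range is refused whole. The fingers move at their own pace and stop on an object; "force" is the grip in N (left out, the last holds). Time passes only in rows, so rows that repeat a pose let the fingers close. It gives the time, the measured TCP pose, the force and the opening at its end, in the units of the state.
- manip.read_state(): the state, without advancing time (a new reading comes with each control period).
- imaging.snapshot(name): name is "scene" or "side" or "wrist"; returns a dict with "color" (400x640x3 uint8, red, green, blue), "camera_matrix" (3x3 intrinsics, pixels), "R" (3x3) and "t" (3): a world point X has camera coordinates R X + t. Camera axes: x right, y down, z forward; pixel columns grow to the right and rows downward; lengths in m; the calibration is good to about 2 mm. The wrist camera is an equidistant fisheye: a pixel r from the principal point sees the ray r / f radians off the axis. A picture is of the moment at which its call begins. There is no depth.
- manip.job_done(): hands the job in, once; it reports no verdict.
The state is a dict: "time_s": time; "qpos": joint angles; "qvel": joint speeds; "joint_efforts": joint torques, N m; "eef_pos": TCP position; "tcp_rot": TCP orientation; "wrist_force": force on the tool from outside, world axes, zero at the start; "wrist_torque": the same for the moment, N m; "grip_width": finger opening in m.
Only numpy, scipy, OpenCV 4.12 (cv2) and the standard library are available. Lean on these libraries where they do the work, as an engineer would, in place of code of your own. Each camera call takes 0.05 s, during which the arm holds its last target. There are 200 camera calls.

### The job

The leather knives are locked in the top drawer of the grey steel chest, and only one of the three look-alike keys in the wooden key block fits the lock on the chest's top: try them until one goes fully home and turns. Turn that key clockwise as far as it goes, leave it home in the lock, and pull the top drawer open to its stop. The other two keys must end up standing in the block again, and nothing else on the bench may be knocked or moved.

Things in the scene. Friction and masses are not known exactly. Their poses are not given: they have to be found in the camera images.
- chest: Grey steel bench chest, 240 mm deep (x), 340 mm wide (y), 150 mm high, fixed to the bench; origin at the centre of its underside, its front faces -x of its own frame. A drawer bay takes the right-hand 265 mm of the front, a closed lock column the left-hand 70 mm.
- lock_top (a point): Centre of the lock's fixed round brass keyhole plate (45 mm across), flush with the chest's top, 150 mm above the bench, 50 mm behind its front, 35 mm from its left side; axes as the chest's. Keyhole: slot 34 x 9.2 mm, widened for the shank in the middle, long side along chest y. The right key goes straight down till its collar rests on the plate, bow centre 37 mm above this point; a wrong one stops 19 mm short.
- lock (a joint): Turn of the lock by the key, rad: 0 locked, grows clockwise seen from above to the stop at 1.3, unlocked; light friction, stays where left. Only the right key, fully home, turns it, with about 0.1 rad of play, and is then held in; a wrong key cannot turn in the keyhole and lifts straight out. Until the lock is turned a bolt keeps the top drawer shut.
- handle (a point): Middle of the top drawer's bow handle: a 10 mm round aluminium bar 120 mm long, parallel to the drawer front (chest y), 112 mm above the bench, 42 mm in front of the drawer front, so that 37 mm are free behind it; nothing above it. Moves with the drawer; axes as the chest's.
- drawer (a joint): Opening of the top drawer in m: 0 shut, 0.11 fully open at its stop; slides along -x of the chest, about 2 N of friction, stays where it is left.
- block: Wooden key block, 56 mm deep (x), 200 mm wide (y), 74 mm high, fixed; origin at the centre of its underside. Three slots in its top at y = -60, 0 and +60 mm, each 14 mm by 34 mm (long side along y), 68 mm deep; a key stands in each at the start, in any order, its bow lengthwise along y, bow centre 111 mm above the bench.
- key_1_bow (a point): One of three look-alike safe keys (113 mm, 0.09 kg), upright in a slot of the block at the start. Point: centre of its flat black bow, the part to grip: 10 mm thick along key x, 48 mm wide along y, 38 mm tall; z up. Collar (20 mm across): its underside is 37 mm below this point and rests on the block or the lock when the key is fully in.
- key_2_bow (a point): Another key, as key_1. Below the collar every key has a 10 mm shank with a steel double bit, 28 mm wide along y, 6 mm thick, whose 3 mm chamfered foot ends 94 mm below this point; only the cut of the foot, hidden in the block, differs. It goes into the lock the way round it stands in the block (key y along chest y), not turned end for end.
- key_3_bow (a point): The third key, as key_1 and key_2; point and axes the same.
- knife_center (a point): Bystander: skiving knife with a dark wooden handle and a broad blade, 190 mm long, lying flat; point in the middle of its height (11 mm up), axis x along it.
- jar_center (a point): Bystander: white glue jar with a black cap, 72 mm across, 85 mm high; point on its axis 42 mm up.
- maul_center (a point): Bystander: white plastic maul, 200 mm tall, standing on its 68 mm wide head; point on its axis 100 mm up.
Not all that is in view belongs to the job. Several things look just like the block: the one meant starts farthest to the robot's right.

How it is judged:
On the way, in this order (a step that is already met when the one before it is completed fails the run):
1. a key fully home in the lock has turned it (at least 1.1 of its 1.3 rad) (value of joint lock above 1.1 rad and ((horizontal distance between key_1_bow and lock_top below 0.01 m and height (world z) of key_1_bow below 0.191 m and angle between key_1_bow's own z axis and vertical below 0.15 rad) or (horizontal distance between key_2_bow and lock_top below 0.01 m and height (world z) of key_2_bow below 0.191 m and angle between key_2_bow's own z axis and vertical below 0.15 rad) or (horizontal distance between key_3_bow and lock_top below 0.01 m and height (world z) of key_3_bow below 0.191 m and angle between key_3_bow's own z axis and vertical below 0.15 rad))), for 0.2 s.
2. the top drawer has been pulled open (at least 95 of its 110 mm) (value of joint drawer above 0.095 m), for 0.2 s.
At the end, for the whole second after the job is handed in: Lock turned at least 1.1 of 1.3 rad with the fitting key upright in it, within 4 mm of fully home; top drawer open at least 95 of 110 mm and at rest; the other two keys upright in the block's slots, within 5 mm of fully in; knife, jar and maul within 30 mm of their places (value of joint lock above 1.1 rad and value of joint drawer above 0.095 m and velocity of joint drawer below 0.01 m/s and ((horizontal distance between key_1_bow and lock_top below 0.01 m and height (world z) of key_1_bow below 0.191 m and angle between key_1_bow's own z axis and vertical below 0.15 rad and x of key_2_bow in the frame of block between -0.02 and 0.02 m and y of key_2_bow in the frame of block between -0.08 and 0.08 m and height (world z) of key_2_bow between 0.1 and 0.116 m and angle between each of key_2_bow, key_3_bow's own z axis and vertical below 0.2 rad and x of key_3_bow in the frame of block between -0.02 and 0.02 m and y of key_3_bow in the frame of block between -0.08 and 0.08 m and height (world z) of key_3_bow between 0.1 and 0.116 m) or (horizontal distance between key_2_bow and lock_top below 0.01 m and height (world z) of key_2_bow below 0.191 m and angle between key_2_bow's own z axis and vertical below 0.15 rad and x of key_1_bow in the frame of block between -0.02 and 0.02 m and y of key_1_bow in the frame of block between -0.08 and 0.08 m and height (world z) of key_1_bow between 0.1 and 0.116 m and angle between each of key_1_bow, key_3_bow's own z axis and vertical below 0.2 rad and x of key_3_bow in the frame of block between -0.02 and 0.02 m and y of key_3_bow in the frame of block between -0.08 and 0.08 m and height (world z) of key_3_bow between 0.1 and 0.116 m) or (horizontal distance between key_3_bow and lock_top below 0.01 m and height (world z) of key_3_bow below 0.191 m and angle between key_3_bow's own z axis and vertical below 0.15 rad and x of key_1_bow in the frame of block between -0.02 and 0.02 m and y of key_1_bow in the frame of block between -0.08 and 0.08 m and height (world z) of key_1_bow between 0.1 and 0.116 m and angle between each of key_1_bow, key_2_bow's own z axis and vertical below 0.2 rad and x of key_2_bow in the frame of block between -0.02 and 0.02 m and y of key_2_bow in the frame of block between -0.08 and 0.08 m and height (world z) of key_2_bow between 0.1 and 0.116 m))); the robot touches nothing.
It fails at once if the skiving knife was knocked or moved (more than 30 mm) (distance of knife_center from where it was at the start of the episode above 0.03 m).
It fails at once if the glue jar was knocked or moved (more than 30 mm) (distance of jar_center from where it was at the start of the episode above 0.03 m).
It fails at once if the maul was knocked or moved (more than 30 mm) (distance of maul_center from where it was at the start of the episode above 0.03 m).
It also fails if it takes over 72 s, if anything falls off the work surface, if the arm or the gripper's body presses on something with over 40 N, if the wrist force passes 120 N, or if a joint passes its speed limit or range.

## Working session

There is one attempt and no reset: what is moved stays moved. The work goes in short steps, Python scripts to look and compute and a tool call to move; the robot and the scene stay as the last step left them, time stands still between calls to the robot, and variables do not carry over. Pictures are saved under pics/ and viewed, about 8 in all and at most 12, crops included, and the job is handed in when it is done.

Besides the shell and the picture viewer there is one more tool, called after "Call:" as name([rows], argument=value, ...), one row to a line, values as JSON. play_rows: Moves the arm, as the interface text tells. Its arguments: {"type":"object","properties":{"increments":{"type":"array"},"force":{"type":"number"}},"required":["increments"]}

```bash
mkdir -p pics; cat > h.py <<'E'
import numpy as np, cv2
from rig import manip, imaging
from scipy.spatial.transform import Rotation as Ro
def snap(n, f=None):
    s=imaging.snapshot(n)
    if f: cv2.imwrite('pics/'+f, cv2.cvtColor(s['color'],cv2.COLOR_RGB2BGR))
    return s
def ray(s,u,v,fish=False):
    K=np.array(s['camera_matrix']);x=(u-K[0,2])/K[0,0];y=(v-K[1,2])/K[1,1]
    if fish:
        r=np.hypot(x,y);d=np.array([np.sin(r)*x/r,np.sin(r)*y/r,np.cos(r)]) if r>1e-9 else np.array([0,0,1.])
    else: d=np.array([x,y,1.])
    R=np.array(s['R']);t=np.array(s['t'])
    return -R.T@t, R.T@d
def plane(s,u,v,z,fish=False):
    o,d=ray(s,u,v,fish);return o+d*(z-o[2])/d[2]
def proj(s,X,fish=False):
    K=np.array(s['camera_matrix']);c=np.array(s['R'])@np.array(X,float)+np.array(s['t'])
    if fish:
        r=np.hypot(c[0],c[1]);th=np.arctan2(r,c[2]);x,y=c[0]/r*th,c[1]/r*th
    else: x,y=c[0]/c[2],c[1]/c[2]
    return np.array([K[0,0]*x+K[0,2],K[1,1]*y+K[1,2]])
E
python3 - <<'E'
from h import *
a=snap('scene','scene0.png');b=snap('side','side0.png');c=snap('wrist','wrist0.png')
for s in(a,b,c):print(np.round(s['camera_matrix'],1).tolist(),np.round(-np.array(s['R']).T@s['t'],3),np.round(np.array(s['R'])[2],2))
st=manip.read_state();print(st['time_s'],st['eef_pos'],st['tcp_rot'],st['grip_width'])
E
```

```text
[[363.9, 0.0, 320.8], [0.0, 363.9, 191.4], [0.0, 0.0, 1.0]] [1.289 0.429 0.682] [-0.74 -0.4  -0.55]
[[438.2, 0.0, 319.5], [0.0, 438.2, 209.8], [0.0, 0.0, 1.0]] [0.479 1.102 0.765] [ 0.04 -0.86 -0.51]
[[309.7, 0.0, 312.7], [0.0, 309.7, 200.8], [0.0, 0.0, 1.0]] [0.575 0.075 0.372] [-0.   -0.29 -0.96]
0.15 [5.74646384e-01 4.36969915e-05 2.55620538e-01] [-2.22064738e+00 -2.22067258e+00  1.39528367e-03] 0.08559105593071734
```

View pics/scene0.png

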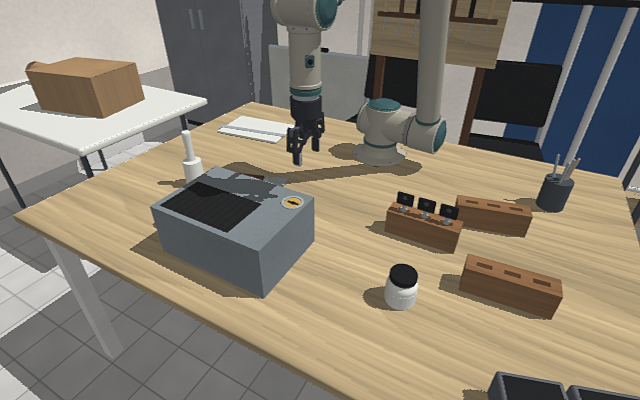

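View pics/side0.png

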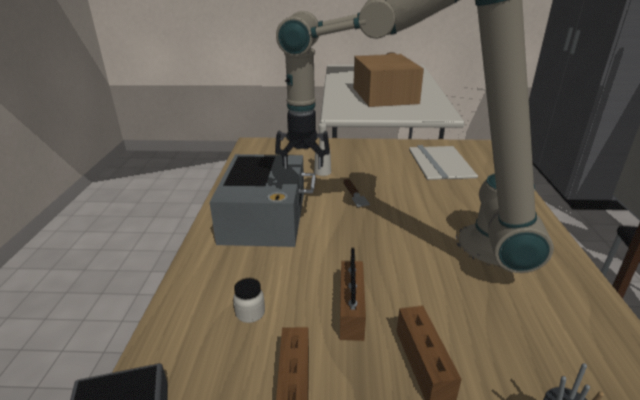

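View pics/wrist0.png

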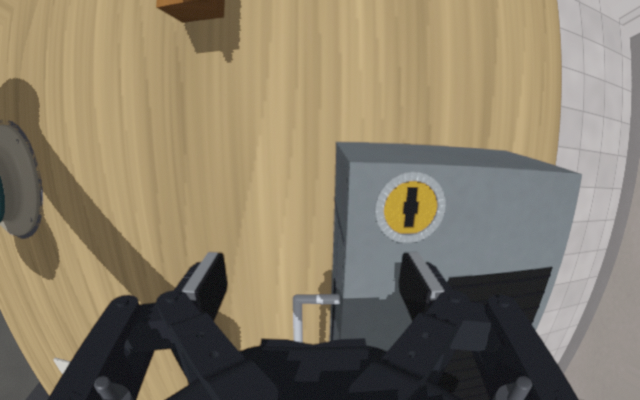

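The scene view shows the key block at (425,225) with 3 bows at (405,199), (427,205) and (449,212). The lock is at (292,203) and the jar at (401,287). The maul is at (190,160) behind the chest. The wrist view shows the brass plate at (411,208) and part of the handle at (300,300).

```bash
python3 - <<'E'
from h import *
a=snap('scene');b=snap('side');c=snap('wrist')
for p in[(405,199),(427,205),(449,212)]:print('bow',plane(a,*p,.111).round(3))
for p in[(345,263),(363,263),(341,336),(364,335)]:print('sidecorner',plane(b,*p,.074).round(3))
for n,p in[('jar side base',(250,318)),('knife',(356,195))]:print(n,plane(b,*p,0).round(3))
for n,p in[('jar cap scene',(404,268))]:print(n,plane(a,*p,.085).round(3))
for n,p in[('maul base scene',(195,182)),('knife',(265,180))]:print(n,plane(a,*p,.0).round(3))
for p in [(495,205),(510,290)]:print('otherblock',plane(a,*p,.074).round(3))
hsv=cv2.cvtColor(c['color'],cv2.COLOR_RGB2HSV)
m=cv2.inRange(hsv,(18,150,120),(32,255,255));m[:, :330]=0
n,l,st,ce=cv2.connectedComponentsWithStats(m);k=1+np.argmax(st[1:,4]);print(st[k],ce[k])
cn=cv2.findContours((l==k).astype('uint8'),cv2.RETR_EXTERNAL,cv2.CHAIN_APPROX_NONE)[0][0]
P=np.array([plane(c,*q[0],.15,True)[:2] for q in cn])
(e,sz,_)=cv2.minEnclosingCircle((P*1000).astype('float32'))[0],cv2.minEnclosingCircle((P*1000).astype('float32'))[1],0
print('plate',e,sz,P.mean(0))
fill=np.zeros(m.shape,'uint8');cv2.drawContours(fill,[cn],-1,255,-1)
fill=cv2.erode(fill,np.ones((3,3)));ys,xs=np.where((fill>0)&(hsv[...,2]<90))
Q=np.array([plane(c,x,y,.15,True)[:2] for x,y in zip(xs,ys)])
w,v=np.linalg.eigh(np.cov(Q.T));print('slot',Q.mean(0),len(Q),v[:,1],np.degrees(np.arctan2(v[1,1],v[0,1])))
for p in[(336,143),(580,174),(349,160)]:print('chestcorner',plane(c,*p,.15,True).round(3))
for p in[(297,300)]:print('handle end',plane(c,*p,.112,True).round(3))
E
```

```text
bow [0.438 0.236 0.111]
bow [0.437 0.298 0.111]
bow [0.44  0.357 0.111]
sidecorner [0.456 0.206 0.074]
sidecorner [0.41  0.204 0.074]
sidecorner [0.467 0.453 0.074]
sidecorner [0.419 0.448 0.074]
jar side base [0.685 0.334 0.   ]
knife [ 0.411 -0.291  0.   ]
jar cap scene [0.671 0.311 0.085]
maul base scene [ 0.531 -0.491  0.   ]
knife [ 0.399 -0.281  0.   ]
otherblock [0.285 0.463 0.074]
otherblock [0.613 0.532 0.074]
[ 385  182   51   51 1597] [409.70820288 207.06449593]
plate (651.841796875, 1.7421492338180542) 21.609359741210938 [0.6515995  0.00202875]
slot [0.65137433 0.00242275] 406 [0.01121228 0.99993714] 89.3575701584083
chestcorner [0.592 0.051 0.15 ]
chestcorner [0.839 0.035 0.15 ]
chestcorner [0.602 0.038 0.15 ]
handle end [ 0.56  -0.109  0.112]
```

Call:
play_rows([
  [[20,-11,0],[0,0,0],85],
  [[55,-31,0],[0,0,0],85],
  [[90,-51,0],[0,0,0],60],
  [[125,-71,0],[0,0,0],50],
  [[160,-91,0],[0,0,0],50],
  [[195,-111,0],[0,0,0],50],
  [[225,-128,0],[0,0,0],50],
  [[240,-137,0],[0,0,0],50],
  [[240,-137,0],[0,0,0],50],
  [[240,-137,0],[0,0,0],50],
  [[240,-137,0],[0,0,0],50],
])

```text
time_s: 1.22
eef_pos: [0.4383, 0.2395, 0.2561]
tcp_rot: [2.221, 2.221, -0.001]
wrist_force: [0.7, 0.3, 0.6]
grip_width: 0.0501
```

```bash
python3 - <<'E'
from h import *
c=snap('wrist','wrist1.png');st=manip.read_state();print(st['time_s'],st['eef_pos'],st['tcp_rot'],st['grip_width'],st['wrist_force'])
E
```

```text
1.2667 [0.4385205  0.23921651 0.25606689] [ 2.22217285e+00  2.22030212e+00 -8.33797683e-04] 0.050257237674518986 [0.37116805 0.06651503 0.46649233]
```

View pics/wrist1.png

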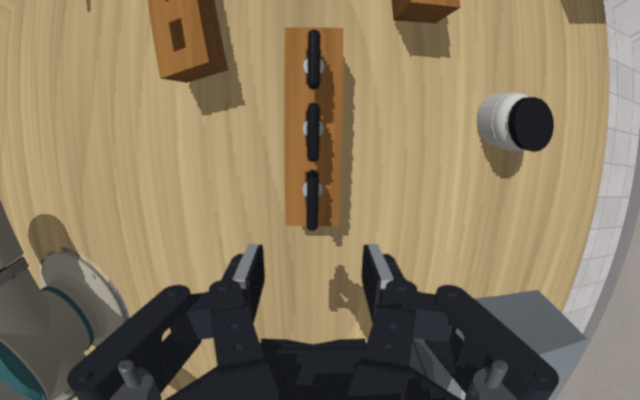

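The wrist view shows the three bows near-vertical at (314,59), (313,132) and (312,200) in the block. The jar is at (520,122), clear of them.

```bash
python3 - <<'E'
from h import *
c=snap('wrist');g=c['color'].max(2)
m=((g<50)*255).astype('uint8');mm=np.zeros_like(m);mm[25:235,303:325]=m[25:235,303:325]
n,l,st,ce=cv2.connectedComponentsWithStats(mm)
for k in range(1,n):
    if st[k,4]<150: continue
    ys,xs=np.where(l==k);x0,y0,w,h,A=st[k]
    # bow: x from centroid, y from far top edge(z=.13) ; near end
    Q=np.array([plane(c,x,y,.12,True)[:2] for x,y in zip(xs,ys)])
    wv,v=np.linalg.eigh(np.cov(Q.T));v=v[:,1]*np.sign(v[1,1])
    print(st[k],ce[k].round(1),'ctr@.12',Q.mean(0).round(4),'yend@.13',plane(c,ce[k][0],y0,.13,True)[1].round(4),plane(c,ce[k][0],y0+h,.13,True)[1].round(4),'@.092',plane(c,ce[k][0],y0,.092,True)[1].round(4),plane(c,ce[k][0],y0+h,.092,True)[1].round(4),'ang',np.degrees(np.arctan2(v[1],v[0])).round(2))
for p in[(286,28),(343,28),(285,225),(343,226)]:print(plane(c,*p,.074,True).round(4))
E
```

```text
[307  30  13  59 621] [313.3  59.5] ctr@.12 [0.4399 0.3553] yend@.13 0.3777 0.3301 @.092 0.3877 0.3326 ang 89.6
[307 103  12  58 630] [312.8 131.2] ctr@.12 [0.4394 0.2963] yend@.13 0.3191 0.2733 @.092 0.3199 0.2669 ang 89.9
[307 170  11  60 601] [312.2 199.5] ctr@.12 [0.4389 0.2382] yend@.13 0.266 0.2145 @.092 0.2585 0.1989 ang 89.93
[0.414  0.3949 0.074 ]
[0.4682 0.395  0.074 ]
[0.4105 0.1971 0.074 ]
[0.4708 0.1959 0.074 ]
```

Call:
play_rows([
  [[-1,0,15],[0,0,0],50],
  [[-3,1,45],[0,0,0],50],
  [[-3,1,75],[0,0,0],50],
  [[-3,1,105],[0,0,0],50],
  [[-3,1,128],[0,0,0],50],
  [[-3,1,138],[0,0,0],50],
  [[-3,1,138],[0,0,0],50],
  [[-3,1,138],[0,0,0],30],
  [[-3,1,138],[0,0,0],0],
  [[-3,1,138],[0,0,0],0],
  [[-3,1,138],[0,0,0],0],
  [[-3,1,138],[0,0,0],0],
  [[-3,1,138],[0,0,0],0],
  [[-3,1,138],[0,0,0],0],
], force=60)

```text
time_s: 2.48
eef_pos: [0.4399, 0.2362, 0.1193]
tcp_rot: [2.222, 2.22, 0.002]
wrist_force: [-1.9, 0.0, 6.2]
grip_width: 0.0091
```

Call:
play_rows([
  [[0,0,-12],[0,0,0],0],
  [[0,0,-40],[0,0,0],0],
  [[0,0,-75],[0,0,0],0],
  [[0,0,-110],[0,0,0],0],
  [[-5,4,-145],[0,0,0],0],
  [[-20,18,-165],[0,0,0],0],
  [[-45,40,-165],[0,0,0],0],
  [[-70,62,-165],[0,0,0],0],
  [[-95,85,-165],[0,0,0],0],
  [[-120,107,-165],[0,0,0],0],
  [[-145,130,-165],[0,0,0],0],
  [[-170,153,-165],[0,0,0],0],
  [[-195,176,-165],[0,0,0],0],
  [[-217,196,-165],[0,0,0],0],
  [[-229,207,-165],[0,0,0],0],
  [[-234,212,-165],[0,0,0],0],
  [[-234,212,-165],[0,0,0],0],
  [[-234,212,-165],[0,0,0],0],
  [[-234,212,-165],[0,0,0],0],
])

```text
time_s: 4.07
eef_pos: [0.6504, 0.0032, 0.2847]
tcp_rot: [-2.221, -2.221, -0.002]
wrist_force: [-0.2, -0.4, -1.4]
grip_width: 0.0093
```

```bash
python3 - <<'E'
from h import *
c=snap('wrist');st=manip.read_state();print(st['time_s'],st['eef_pos'],st['tcp_rot'],st['grip_width'],st['wrist_force'])
im=c['color'][150:400,160:480];cv2.imwrite('pics/w2.png',cv2.resize(cv2.cvtColor(im,cv2.COLOR_RGB2BGR),None,fx=2.4,fy=2.4,interpolation=cv2.INTER_CUBIC))
hsv=cv2.cvtColor(c['color'],cv2.COLOR_RGB2HSV)
m=cv2.inRange(hsv,(18,150,100),(32,255,255))
n,l,S,ce=cv2.connectedComponentsWithStats(m)
for k in range(1,n):
  if S[k,4]>30: print(S[k],ce[k])
print(proj(c,[.6515,.002,.15],True),proj(c,[.6515,.002,.181],True))
E
```

```text
4.1167 [0.65043106 0.00331637 0.2848966 ] [2.22107830e+00 2.22149362e+00 1.87490758e-03] 0.00916144836730498 [-0.31843829  0.28398272 -1.08857476]
[ 289  177   50   46 1339] [313.50784167 198.82972367]
[312.9405623  200.65637844] [313.00731118 212.54897429]
```

View pics/w2.png

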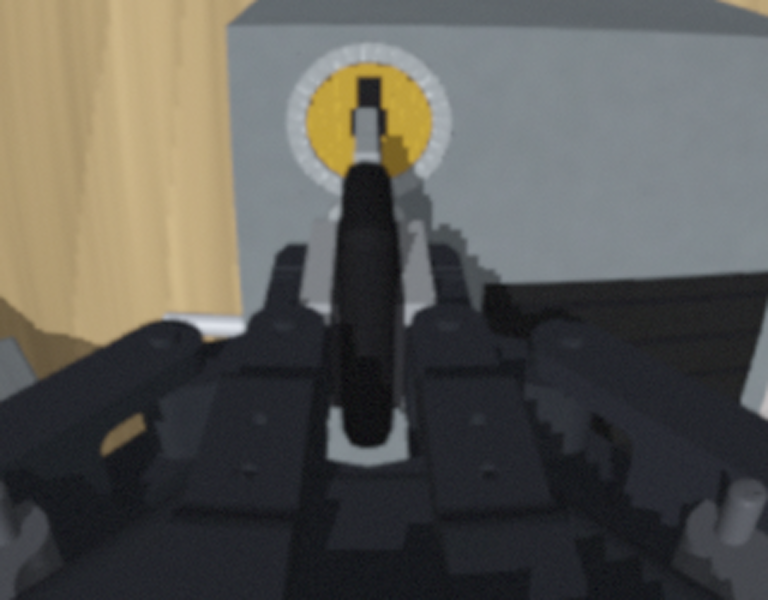

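The key hangs straight. The crop shows the slot top at (369,78) and the foot's far end at (367,108), with the foot nearly centred on the slot column.

```bash
python3 - <<'E'
from h import *
c=snap('wrist')
hsv=cv2.cvtColor(c['color'],cv2.COLOR_RGB2HSV)
m=cv2.inRange(hsv,(18,150,100),(32,255,255));ys,xs=np.where(m>0)
# circle from upper half contour
P=np.array([plane(c,x,y,.15,True)[:2] for x,y in zip(xs,ys)])
hull=cv2.convexHull((P*1e3).astype('float32'))[:,0]
from scipy.optimize import least_squares
f=least_squares(lambda p:np.hypot(hull[:,0]-p[0],hull[:,1]-p[1])-p[2],[651,2,17],loss='soft_l1');print('lock',f.x)
g=c['color'].astype(int)
for r in (185,188,191): # slot
    x=np.arange(300,328);d=np.clip(120-g[r,300:328].max(1),0,None);print('slot x',r,plane(c,(x*d).sum()/d.sum(),r,.15,True)[:2])
print(g[178:216,313].tolist())
for r in (198,200,203,206):print(r,g[r,300:328].tolist())
E
```

```text
lock [651.86598478   1.64523394  21.18368215]
slot x 185 [0.65195032 0.01569595]
slot x 188 [0.65192808 0.0131019 ]
slot x 191 [0.65188807 0.01049486]
[[192, 161, 61], [191, 160, 61], [186, 154, 59], [156, 129, 53], [100, 83, 44], [48, 46, 39], [36, 35, 36], [33, 32, 34], [32, 35, 35], [35, 32, 36], [33, 34, 35], [33, 33, 36], [37, 36, 39], [35, 35, 36], [29, 31, 34], [36, 35, 40], [64, 68, 70], [106, 112, 115], [123, 129, 132], [125, 130, 135], [126, 131, 135], [125, 131, 135], [123, 130, 134], [124, 129, 134], [125, 130, 134], [125, 130, 134], [125, 130, 134], [122, 129, 133], [123, 129, 133], [124, 131, 135], [126, 132, 137], [125, 132, 136], [126, 130, 134], [126, 131, 136], [130, 135, 139], [144, 149, 155], [159, 165, 171], [158, 164, 169]]
198 [[191, 160, 59], [191, 160, 59], [192, 161, 61], [191, 161, 60], [188, 157, 61], [165, 136, 54], [111, 91, 48], [73, 72, 69], [106, 111, 114], [123, 128, 131], [125, 131, 135], [127, 132, 135], [125, 131, 134], [126, 131, 135], [125, 131, 134], [122, 128, 132], [109, 113, 118], [66, 69, 73], [34, 36, 38], [41, 38, 37], [79, 66, 40], [138,
[... 763 characters left out ...]
31, 135], [125, 130, 134], [125, 131, 134], [122, 128, 132], [109, 116, 119], [73, 75, 81], [46, 44, 49], [41, 39, 37], [77, 64, 36], [137, 112, 45], [182, 153, 56], [193, 163, 60], [193, 163, 63], [193, 162, 60], [193, 162, 62], [192, 162, 59]]
206 [[196, 165, 62], [193, 162, 60], [191, 161, 59], [192, 161, 61], [187, 157, 56], [173, 143, 53], [141, 116, 56], [123, 111, 83], [121, 120, 115], [124, 128, 131], [123, 128, 132], [123, 130, 133], [122, 128, 133], [123, 129, 133], [122, 129, 132], [121, 127, 132], [109, 115, 119], [79, 81, 82], [71, 63, 51], [96, 80, 44], [109, 89, 41], [128, 104, 43], [153, 125, 45], [164, 135, 46], [163, 135, 50], [160, 133, 49], [161, 132, 50], [168, 139, 51]]
```

```bash
python3 - <<'E'
from h import *
c=snap('wrist')
print('foot',plane(c,312.3,198,.1826,True),'farend',plane(c,312.3,194.6,.1826,True),plane(c,312.3,194.6,.1856,True),'slotend',plane(c,313.4,182,.15,True))
st=manip.read_state();print(st['eef_pos'],Ro.from_rotvec(st['tcp_rot']).as_matrix()[:,2])
E
```

```text
foot [0.65114057 0.01381156 0.1826    ] farend [0.65114018 0.01641618 0.1826    ] [0.65113897 0.0172589  0.1856    ] slotend [0.65207027 0.01819304 0.15      ]
[0.65065293 0.00316983 0.2850991 ] [ 1.64840520e-03  4.01984284e-04 -9.99998561e-01]
```

Call:
play_rows([
  [[-1.5,1,8],[0,0,0],0],
  [[-1.5,1,20],[0,0,0],0],
  [[-1.5,1,27],[0,0,0],0],
  [[-1.5,1,30],[0,0,0],0],
  [[-1.5,1,33],[0,0,0],0],
  [[-1.5,1,36],[0,0,0],0],
  [[-1.5,1,39],[0,0,0],0],
  [[-1.5,1,42],[0,0,0],0],
  [[-1.5,1,42],[0,0,0],0],
])

```text
time_s: 4.97
eef_pos: [0.6515, 0.0017, 0.2425]
tcp_rot: [2.221, 2.222, 0.001]
wrist_force: [0.5, 0.0, -2.1]
grip_width: 0.0091
```

Call:
play_rows([
  [[0,0,8],[0,0,0],0],
  [[0,0,18],[0,0,0],0],
  [[0,0,24],[0,0,0],0],
  [[0,0,27],[0,0,0],0],
  [[0,0,29],[0,0,0],0],
  [[0,0,31],[0,0,0],0],
  [[0,0,33],[0,0,0],0],
  [[0,0,33],[0,0,0],0],
])

```text
time_s: 5.63
eef_pos: [0.6512, 0.0017, 0.2116]
tcp_rot: [2.22, 2.221, 0.002]
wrist_force: [-3.0, 0.5, 7.9]
grip_width: 0.009
```

Call:
play_rows([
  [[0,0,3],[0,0,0],0],
  [[0,0,5],[0,0,0],0],
  [[0,0,5],[0,0,0],0],
  [[0,0,5],[0,0,0],0],
])

```text
time_s: 5.97
eef_pos: [0.6511, 0.0016, 0.2113]
tcp_rot: [2.218, 2.22, 0.005]
wrist_force: [-5.5, 0.1, 17.2]
grip_width: 0.0091
```

Call:
play_rows([
  [[0,0,-1],[0,0,0],0],
  [[0,-1.5,1],[0,0,0],0],
  [[0,-1.5,5],[0,0,0],0],
  [[0,-1,6],[0,0,0],0],
  [[0,0,6],[0,0,0],0],
  [[0,1,6],[0,0,0],0],
  [[1,1,6],[0,0,0],0],
  [[-1,0,6],[0,0,0],0],
  [[0,0,6],[0,0,0],0],
])

```text
time_s: 6.72
eef_pos: [0.6515, 0.0014, 0.2111]
tcp_rot: [2.215, 2.217, 0.01]
wrist_force: [-6.0, -0.7, 24.9]
grip_width: 0.0091
```

```bash
python3 - <<'E'
from h import *
b=snap('side');c=snap('scene')
p=proj(b,[.6515,.002,.18]).astype(int);q=proj(c,[.6515,.002,.18]).astype(int);print(p,q)
f=lambda s,p:cv2.resize(cv2.cvtColor(s['color'][p[1]-35:p[1]+35,p[0]-35:p[0]+35],cv2.COLOR_RGB2BGR),(390,390),interpolation=cv2.INTER_CUBIC)
cv2.imwrite('pics/k1.png',np.hstack([f(b,p),f(c,q)]))
for z in(.15,.169,.187):print(z,proj(b,[.6515,.002,z])-p+35,proj(c,[.6515,.002,z])-q+35)
E
```

```text
[276 188] [291 192]
0.15 [36.42530845 44.2394354 ] [36.39473603 45.57473449]
0.169 [36.05466533 38.44497629] [36.11325095 39.40301406]
0.187 [35.6982026  32.87220648] [35.8406681  33.42647993]
```

View pics/k1.png

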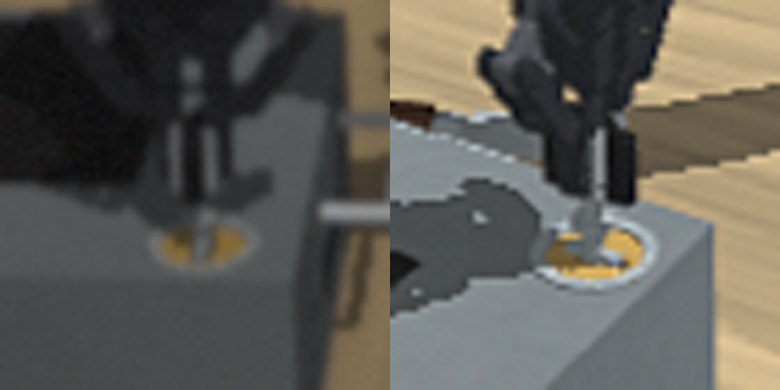

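The view shows the bit still standing proud of the plate, so this key stops short and is the wrong one. I'll lift it out and return it.

Call:
play_rows([
  [[0,0,-3],[0,0,0],0],
  [[0,0,-15],[0,0,0],0],
  [[0,0,-35],[0,0,0],0],
  [[0,0,-58],[0,0,0],0],
  [[0,0,-74],[0,0,0],0],
  [[0,0,-74],[0,0,0],0],
  [[0,0,-74],[0,0,0],0],
])

```text
time_s: 7.4
eef_pos: [0.6511, 0.0015, 0.2848]
tcp_rot: [2.215, 2.216, 0.01]
wrist_force: [0.7, -0.7, -1.4]
grip_width: 0.0091
```

```bash
cat >> h.py <<'E'
def go(p,yaw=0.0):
    st=manip.read_state();R=Ro.from_rotvec(st['tcp_rot'])
    T=Ro.from_euler('z',yaw)*Ro.from_matrix([[0,1,0],[1,0,0],[0,0,-1]])
    print('t',st['time_s'],'pos',np.round(st['eef_pos'],4),'F',np.round(st['wrist_force'],1),'T',np.round(st['wrist_torque'],2),'w',round(st['grip_width'],4))
    print('shift',(R.inv().apply(np.array(p)-st['eef_pos'])*1e3).round(1),'turn',(R.inv()*T).as_rotvec().round(4))
E
python3 -c "
from h import *
go([.4399,.2362,.285])"
```

```text
t 7.4 pos [0.6511 0.0015 0.2848] F [ 0.7 -0.7 -1.4] T [-0.04  0.01 -0.01] w 0.0091
shift [ 234.9 -211.    -2.8] turn [0.0108 0.0014 0.0007]
```

Call:
play_rows([
  [[8,-7,0],[0.0108,0.0014,0],0],
  [[28,-25,0],[0.0108,0.0014,0],0],
  [[53,-48,0],[0.0108,0.0014,0],0],
  [[80,-72,0],[0.0108,0.0014,0],0],
  [[107,-96,-1],[0.0108,0.0014,0],0],
  [[134,-120,-2],[0.0108,0.0014,0],0],
  [[161,-145,-2],[0.0108,0.0014,0],0],
  [[188,-169,-3],[0.0108,0.0014,0],0],
  [[213,-191,-3],[0.0108,0.0014,0],0],
  [[228,-205,-3],[0.0108,0.0014,0],0],
  [[235,-211,-3],[0.0108,0.0014,0],0],
  [[235,-211,-3],[0.0108,0.0014,0],0],
  [[235,-211,-3],[0.0108,0.0014,0],0],
])

```text
time_s: 8.48
eef_pos: [0.4398, 0.2361, 0.2844]
tcp_rot: [2.219, 2.223, -0.002]
wrist_force: [0.1, 0.6, -0.2]
grip_width: 0.0094
```

```bash
python3 -c "
from h import *
go([.4399,.2362,.125])
c=snap('wrist');im=c['color'][20:400,160:480];cv2.imwrite('pics/w3.png',cv2.resize(cv2.cvtColor(im,cv2.COLOR_RGB2BGR),None,fx=1.5,fy=1.5,interpolation=cv2.INTER_CUBIC))"
```

```text
t 8.4833 pos [0.4398 0.2361 0.2844] F [ 0.1  0.6 -0.2] T [-0.02  0.05  0.02] w 0.0094
shift [  0.3   0.2 159.4] turn [-0.0008  0.0014  0.0018]
```

View pics/w3.png

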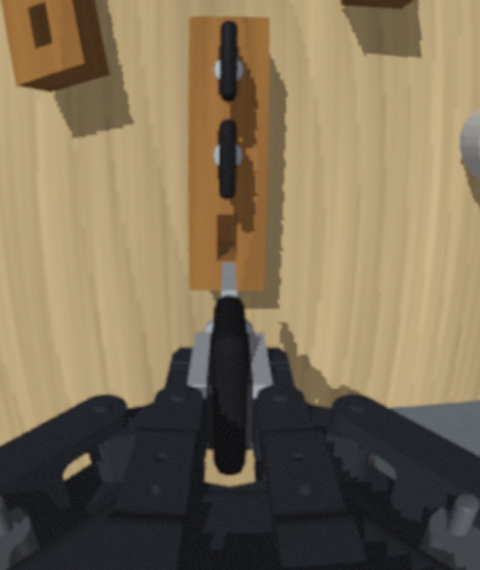

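Call:
play_rows([
  [[0.2,-1,15],[0,0,0],0],
  [[0.2,-1,45],[0,0,0],0],
  [[0.2,-1,80],[0,0,0],0],
  [[0.2,-1,100],[0,0,0],0],
  [[0.2,-1,108],[0,0,0],0],
  [[0.2,-1,113],[0,0,0],0],
  [[0.2,-1,118],[0,0,0],0],
  [[0.2,-1,123],[0,0,0],0],
  [[0.2,-1,126],[0,0,0],0],
  [[0.2,-1,126],[0,0,0],0],
])

```text
time_s: 9.37
eef_pos: [0.4397, 0.2357, 0.1588]
tcp_rot: [2.22, 2.221, -0.001]
wrist_force: [0.4, 0.2, -1.2]
grip_width: 0.0094
```

Call:
play_rows([
  [[0,0,10],[0,0,0],0],
  [[0,0,25],[0,0,0],0],
  [[0,0,33],[0,0,0],0],
  [[0,0,37],[0,0,0],0],
  [[0,0,40],[0,0,0],0],
  [[0,0,42],[0,0,0],0],
  [[0,0,43.5],[0,0,0],0],
  [[0,0,43.5],[0,0,0],0],
])

```text
time_s: 10.03
eef_pos: [0.4395, 0.2357, 0.1191]
tcp_rot: [2.219, 2.221, 0.0]
wrist_force: [-8.1, -3.9, 26.2]
grip_width: 0.0092
```

Call:
play_rows([
  [[0,0,-3],[0,0,0],0],
  [[0,0,-3],[0,0,0],30],
  [[0,0,-3],[0,0,0],50],
  [[0,0,-3],[0,0,0],50],
  [[0,0,-3],[0,0,0],50],
  [[0,0,-15],[0,0,0],50],
  [[0,0,-45],[0,0,0],50],
  [[0,0,-80],[0,0,0],50],
  [[0,0,-110],[0,0,0],50],
  [[0,0,-125],[0,0,0],50],
  [[0,0,-125],[0,0,0],50],
])

```text
time_s: 10.95
eef_pos: [0.4416, 0.2366, 0.2475]
tcp_rot: [2.217, 2.219, 0.011]
wrist_force: [0.2, -0.5, 0.0]
grip_width: 0.0501
```

```bash
python3 - <<'E'
from h import *
go([.4395,.296,.119])
b=snap('side');c=snap('scene');w=snap('wrist','w4.png')
p=[430,210];f=c['color'][180:240,380:470]
g=b['color'][240:345,320:380]
A=cv2.resize(f,None,fx=5,fy=5,interpolation=cv2.INTER_CUBIC);B=cv2.resize(g,None,fx=2.857,fy=2.857,interpolation=cv2.INTER_CUBIC)[:300]
cv2.imwrite('pics/b1.png',cv2.cvtColor(np.hstack([A,B]),cv2.COLOR_RGB2BGR))
E
```

```text
t 10.95 pos [0.4416 0.2366 0.2475] F [ 0.2 -0.5  0. ] T [-0.01 -0.03  0.01] w 0.0501
shift [ 59.2  -3.1 128.6] turn [ 0.0084 -0.0016  0.0009]
```

View pics/b1.png

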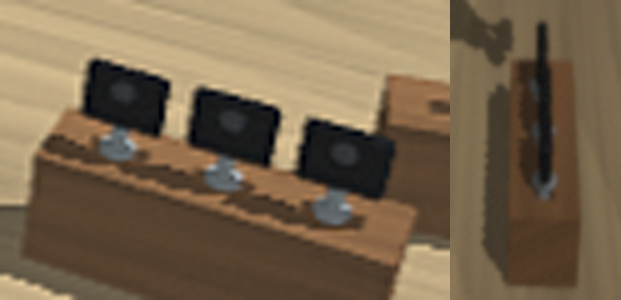

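All three bows stand equally seated in the crop, at (120,145), (225,177) and (335,208), so the first key is back home. Next is the middle key.

Call:
play_rows([
  [[12,-1,0],[0.0084,-0.0016,0],50],
  [[35,-2,5],[0.0084,-0.0016,0],50],
  [[55,-3,20],[0.0084,-0.0016,0],50],
  [[59,-3,50],[0.0084,-0.0016,0],50],
  [[59,-3,85],[0.0084,-0.0016,0],50],
  [[59,-3,112],[0.0084,-0.0016,0],50],
  [[59,-3,125],[0.0084,-0.0016,0],50],
  [[59,-3,128.5],[0.0084,-0.0016,0],50],
  [[59,-3,128.5],[0.0084,-0.0016,0],50],
  [[59,-3,128.5],[0.0084,-0.0016,0],30],
  [[59,-3,128.5],[0.0084,-0.0016,0],0],
  [[59,-3,128.5],[0.0084,-0.0016,0],0],
  [[59,-3,128.5],[0.0084,-0.0016,0],0],
  [[59,-3,128.5],[0.0084,-0.0016,0],0],
  [[59,-3,128.5],[0.0084,-0.0016,0],0],
  [[59,-3,128.5],[0.0084,-0.0016,0],0],
])

```text
time_s: 12.43
eef_pos: [0.4365, 0.2947, 0.1151]
tcp_rot: [-2.218, -2.22, 0.01]
wrist_force: [1.8, 0.5, 4.4]
grip_width: 0.0091
```

```bash
python3 -c "
from h import *
go([.6515,.0017,.285])"
```

```text
t 12.4333 pos [0.4365 0.2947 0.1151] F [1.8 0.5 4.4] T [ 0.02 -0.25 -0.01] w 0.0091
shift [-293.5  213.7 -170.7] turn [-0.0069  0.0022  0.0007]
```

Call:
play_rows([
  [[0,0,-12],[0,0,0],0],
  [[0,0,-40],[0,0,0],0],
  [[0,0,-75],[0,0,0],0],
  [[0,0,-110],[-0.0069,0.002,0],0],
  [[-3,2,-145],[-0.0069,0.002,0],0],
  [[-18,12,-165],[-0.0069,0.002,0],0],
  [[-45,32,-170],[-0.0069,0.002,0],0],
  [[-75,54,-170],[-0.0069,0.002,0],0],
  [[-105,76,-170],[-0.0069,0.002,0],0],
  [[-135,98,-170],[-0.0069,0.002,0],0],
  [[-165,120,-170],[-0.0069,0.002,0],0],
  [[-195,142,-170],[-0.0069,0.002,0],0],
  [[-225,164,-170],[-0.0069,0.002,0],0],
  [[-255,186,-170],[-0.0069,0.002,0],0],
  [[-278,203,-170],[-0.0069,0.002,0],0],
  [[-290,211,-170],[-0.0069,0.002,0],0],
  [[-295,214,-170],[-0.0069,0.002,0],0],
  [[-295,214,-170],[-0.0069,0.002,0],0],
  [[-295,214,-170],[-0.0069,0.002,0],0],
  [[-295,214,-170],[-0.0069,0.002,0],0],
])

```text
time_s: 14.1
eef_pos: [0.6507, 0.0019, 0.2845]
tcp_rot: [-2.218, -2.223, 0.0]
wrist_force: [0.3, 0.4, -0.3]
grip_width: 0.0095
```

```bash
cat >> h.py <<'E'
def foot(zf):
    c=snap('wrist');g=c['color'].astype(int)
    sat=g.max(2)-g.min(2);bit=(sat<25)&(g.max(2)>85)
    r=198;row=[x for x in range(295,332) if bit[r,x]]
    col=[y for y in range(175,216) if bit[y,int(np.mean(row))]]
    u=np.mean(row);v=min(col)-.5
    print('row',min(row),max(row),'top',min(col),'foot x',plane(c,u,r,zf,True)[0].round(4),'far y-.014',(plane(c,u,v,zf+.002,True)[1]-.014).round(4))
E
python3 -c "
from h import *
go([.6515,.0005,.285]);foot(.187)
"
```

```text
t 14.1 pos [0.6507 0.0019 0.2845] F [ 0.3  0.4 -0.3] T [-0.05 -0.    0.01] w 0.0095
shift [-1.4  0.8 -0.5] turn [-0.0009 -0.0008  0.0023]
row 309 317 top 193 foot x 0.6516 far y-.014 0.0046
```

Call:
play_rows([
  [[-2.7,0.4,8],[0,0,0],0],
  [[-2.7,0.4,20],[0,0,0],0],
  [[-2.7,0.4,29],[0,0,0],0],
  [[-2.7,0.4,32],[0,0,0],0],
  [[-2.7,0.4,35],[0,0,0],0],
  [[-2.7,0.4,38],[0,0,0],0],
  [[-2.7,0.4,41],[0,0,0],0],
  [[-2.7,0.4,44],[0,0,0],0],
  [[-2.7,0.4,46],[0,0,0],0],
  [[-2.7,0.4,46],[0,0,0],0],
])

```text
time_s: 14.98
eef_pos: [0.651, -0.0008, 0.2382]
tcp_rot: [-2.218, -2.223, 0.0]
wrist_force: [-0.3, 0.0, -0.2]
grip_width: 0.0091
```

Call:
play_rows([
  [[0,0,8],[0,0,0],0],
  [[0,0,18],[0,0,0],0],
  [[0,0,23],[0,0,0],0],
  [[0,0,26],[0,0,0],0],
  [[0,0,29],[0,0,0],0],
  [[0,0,32],[0,0,0],0],
  [[0,0,35],[0,0,0],0],
  [[0,0,38],[0,0,0],0],
  [[0,0,38],[0,0,0],0],
])

```text
time_s: 15.73
eef_pos: [0.6511, -0.0009, 0.2069]
tcp_rot: [2.217, 2.222, 0.004]
wrist_force: [-7.8, 0.5, 24.4]
grip_width: 0.0094
```

Blocked at the same bow height as the first key, so this one is wrong too. Returning it.

Call:
play_rows([
  [[0,0,-5],[0,0,0],0],
  [[0,0,-17],[0,0,0],0],
  [[0,0,-37],[0,0,0],0],
  [[0,0,-60],[0,0,0],0],
  [[0,0,-78],[0,0,0],0],
  [[0,0,-78],[0,0,0],0],
  [[0,0,-78],[0,0,0],0],
])

```text
time_s: 16.32
eef_pos: [0.6513, -0.0009, 0.2857]
tcp_rot: [2.215, 2.221, 0.006]
wrist_force: [-0.5, -0.9, -0.1]
grip_width: 0.0089
```

```bash
python3 -c "
from h import *
go([.4390,.2942,.285])"
```

```text
t 16.3167 pos [ 0.6513 -0.0009  0.2857] F [-0.5 -0.9 -0.1] T [-0.02 -0.06  0.05] w 0.0089
shift [ 295.7 -211.5   -0.8] turn [0.0062 0.0005 0.0027]
```

Call:
play_rows([
  [[8,-6,0],[0.006,0,0.0027],0],
  [[30,-21,0],[0.006,0,0.0027],0],
  [[60,-43,0],[0.006,0,0.0027],0],
  [[90,-64,0],[0.006,0,0.0027],0],
  [[120,-86,-1],[0.006,0,0.0027],0],
  [[150,-107,-1],[0.006,0,0.0027],0],
  [[180,-129,-1],[0.006,0,0.0027],0],
  [[210,-150,-1],[0.006,0,0.0027],0],
  [[240,-171,-1],[0.006,0,0.0027],0],
  [[268,-191,-1],[0.006,0,0.0027],0],
  [[287,-205,-1],[0.006,0,0.0027],0],
  [[296,-211.5,-1],[0.006,0,0.0027],0],
  [[296,-211.5,-1],[0.006,0,0.0027],0],
  [[296,-211.5,-1],[0.006,0,0.0027],0],
])

```text
time_s: 17.48
eef_pos: [0.4387, 0.2942, 0.2843]
tcp_rot: [2.219, 2.222, -0.003]
wrist_force: [0.2, 0.8, -1.0]
grip_width: 0.0097
```

```bash
python3 -c "
from h import *
go([.4390,.2942,.155])"
```

```text
t 17.4833 pos [0.4387 0.2942 0.2843] F [ 0.2  0.8 -1. ] T [-0.05  0.    0.04] w 0.0097
shift [  0.3   0.4 129.3] turn [-0.0007  0.0022  0.0013]
```

Call:
play_rows([
  [[0.3,0.5,15],[0,0,0],0],
  [[0.3,0.5,45],[0,0,0],0],
  [[0.3,0.5,80],[0,0,0],0],
  [[0.3,0.5,100],[0,0,0],0],
  [[0.3,0.5,108],[0,0,0],0],
  [[0.3,0.5,113],[0,0,0],0],
  [[0.3,0.5,118],[0,0,0],0],
  [[0.3,0.5,123],[0,0,0],0],
  [[0.3,0.5,129],[0,0,0],0],
  [[0.3,0.5,129],[0,0,0],0],
])

```text
time_s: 18.32
eef_pos: [0.4391, 0.294, 0.1551]
tcp_rot: [2.219, 2.222, -0.004]
wrist_force: [-0.5, 0.0, -1.1]
grip_width: 0.0094
```

Home is near 0.115, so I'll command 0.1135.

Call:
play_rows([
  [[0,0,10],[0,0,0],0],
  [[0,0,25],[0,0,0],0],
  [[0,0,33],[0,0,0],0],
  [[0,0,37],[0,0,0],0],
  [[0,0,39],[0,0,0],0],
  [[0,0,40.5],[0,0,0],0],
  [[0,0,41.5],[0,0,0],0],
  [[0,0,41.5],[0,0,0],0],
])

```text
time_s: 18.98
eef_pos: [0.4389, 0.2939, 0.1151]
tcp_rot: [2.219, 2.222, -0.003]
wrist_force: [-3.3, -1.4, 6.4]
grip_width: 0.0093
```

Call:
play_rows([
  [[0,0,-1],[0,0,0],20],
  [[0,0,-1],[0,0,0],50],
  [[0,0,-1],[0,0,0],50],
  [[0,0,-1],[0,0,0],50],
  [[0,0,-12],[0,0,0],50],
  [[0,0,-40],[0,0,0],50],
  [[0,0,-70],[0,0,0],50],
  [[20,0,-80],[0,0,0],50],
  [[45,1,-80],[0,0,0],50],
  [[60,1,-80],[0,0,0],50],
  [[62,1,-80],[0,0,0],50],
  [[62,1,-80],[0,0,0],50],
  [[62,1,-80],[0,0,0],50],
])

```text
time_s: 20.07
eef_pos: [0.4392, 0.3554, 0.1939]
tcp_rot: [2.218, 2.223, -0.008]
wrist_force: [-0.1, -0.2, 0.4]
grip_width: 0.0501
```

```bash
python3 -c "
from h import *
go([.4400,.3555,.1165])"
```

```text
t 20.0667 pos [0.4392 0.3554 0.1939] F [-0.1 -0.2  0.4] T [-0.02  0.    0.02] w 0.0501
shift [ 0.5  1.  77.4] turn [-0.0026  0.0046  0.002 ]
```

Call:
play_rows([
  [[0.3,1,12],[-0.0026,0.0046,0.002],50],
  [[0.3,1,38],[-0.0026,0.0046,0.002],50],
  [[0.3,1,62],[-0.0026,0.0046,0.002],50],
  [[0.3,1,74],[-0.0026,0.0046,0.002],50],
  [[0.3,1,77],[-0.0026,0.0046,0.002],50],
  [[0.3,1,77],[-0.0026,0.0046,0.002],30],
  [[0.3,1,77],[-0.0026,0.0046,0.002],0],
  [[0.3,1,77],[-0.0026,0.0046,0.002],0],
  [[0.3,1,77],[-0.0026,0.0046,0.002],0],
  [[0.3,1,77],[-0.0026,0.0046,0.002],0],
  [[0.3,1,77],[-0.0026,0.0046,0.002],0],
], force=80)

```text
time_s: 20.98
eef_pos: [0.4406, 0.3555, 0.1179]
tcp_rot: [2.221, 2.221, 0.003]
wrist_force: [0.2, -1.0, 4.1]
grip_width: 0.0089
```

```bash
python3 -c "
from h import *
go([.6513,.0010,.285])"
```

```text
t 20.9833 pos [0.4406 0.3555 0.1179] F [ 0.2 -1.   4.1] T [-0.08  0.04 -0.02] w 0.0089
shift [-354.4  211.  -167. ] turn [ 0.0018 -0.0009  0.0002]
```

Call:
play_rows([
  [[0,0,-15],[0,0,0],0],
  [[0,0,-50],[0,0,0],0],
  [[0,0,-90],[0,0,0],0],
  [[0,0,-130],[0.0018,0,0],0],
  [[-5,3,-160],[0.0018,0,0],0],
  [[-25,15,-167],[0.0018,0,0],0],
  [[-57,34,-167],[0.0018,0,0],0],
  [[-89,53,-167],[0.0018,0,0],0],
  [[-121,72,-167],[0.0018,0,0],0],
  [[-153,91,-167],[0.0018,0,0],0],
  [[-185,110,-167],[0.0018,0,0],0],
  [[-217,129,-167],[0.0018,0,0],0],
  [[-249,148,-167],[0.0018,0,0],0],
  [[-281,167,-167],[0.0018,0,0],0],
  [[-313,186,-167],[0.0018,0,0],0],
  [[-337,201,-167],[0.0018,0,0],0],
  [[-350,208,-167],[0.0018,0,0],0],
  [[-354,211,-167],[0.0018,0,0],0],
  [[-354,211,-167],[0.0018,0,0],0],
  [[-354,211,-167],[0.0018,0,0],0],
])

```text
time_s: 22.65
eef_pos: [0.6505, 0.0028, 0.2849]
tcp_rot: [-2.219, -2.221, -0.001]
wrist_force: [1.1, -0.7, -1.9]
grip_width: 0.009
```

```bash
python3 -c "
from h import *
go([.6513,.0010,.285]);foot(.1841)
"
```

```text
t 22.65 pos [0.6505 0.0028 0.2849] F [ 1.1 -0.7 -1.9] T [-0.05  0.    0.01] w 0.009
shift [-1.8  0.8 -0.1] turn [-0.0012 -0.0022  0.0009]
  return _methods._mean(a, axis=axis, dtype=dtype,
  ret = ret.dtype.type(ret / rcount)
Traceback (most recent call last):
  File "h.py", line 32, in foot
    col=[y for y in range(175,216) if bit[y,int(np.mean(row))]]
                                            ~~~^^^^^^^^^^^^^^
ValueError: cannot convert float NaN to integer
```

```bash
python3 - <<'E'
from h import *
c=snap('wrist');im=c['color'][150:400,160:480];cv2.imwrite('pics/w5.png',cv2.resize(cv2.cvtColor(im,cv2.COLOR_RGB2BGR),None,fx=2.4,fy=2.4,interpolation=cv2.INTER_CUBIC))
print(c['color'][176:222,313].tolist())
E
```

```text
[[170, 151, 106], [188, 158, 71], [192, 160, 63], [192, 161, 61], [186, 155, 61], [156, 129, 52], [99, 82, 43], [49, 45, 40], [33, 34, 34], [32, 33, 34], [34, 36, 37], [34, 36, 37], [32, 34, 35], [34, 35, 37], [35, 35, 38], [35, 35, 38], [34, 34, 36], [35, 36, 40], [35, 35, 39], [32, 34, 39], [31, 31, 36], [34, 36, 38], [32, 32, 38], [34, 37, 39], [35, 39, 41], [63, 64, 69], [97, 102, 106], [119, 125, 129], [123, 130, 134], [122, 128, 133], [124, 130, 134], [125, 131, 135], [126, 133, 137], [125, 132, 135], [125, 131, 134], [128, 133, 138], [140, 145, 150], [153, 158, 162], [161, 167, 172], [155, 160, 165], [114, 119, 123], [59, 61, 64], [25, 25, 28], [22, 23, 24], [19, 21, 21], [24, 22, 26]]
```

View pics/w5.png

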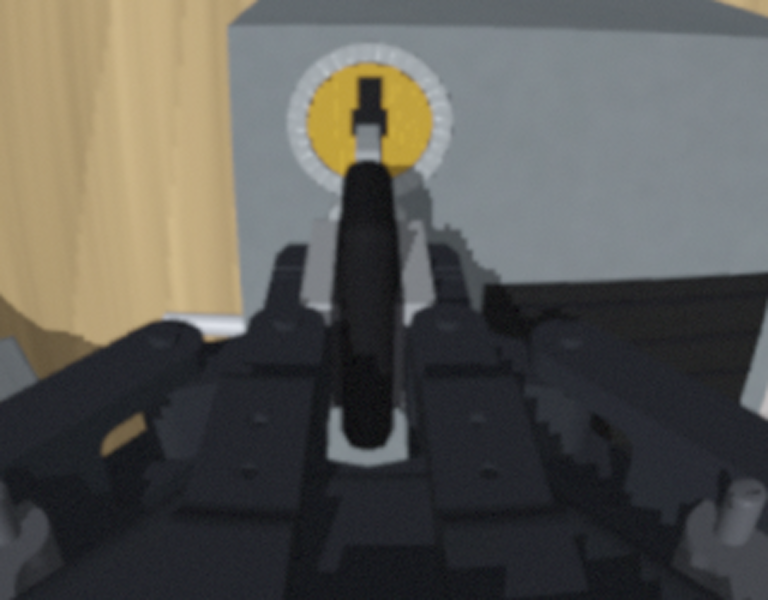

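The bow sits as key 1's did, with its end at (368,165). The foot's far end is cut shorter, ending at (368,125), so it differs from the two rejected keys. Inserting.

Call:
play_rows([
  [[-1.4,0.9,8],[0,0,0],0],
  [[-1.4,0.9,20],[0,0,0],0],
  [[-1.4,0.9,27],[0,0,0],0],
  [[-1.4,0.9,31],[0,0,0],0],
  [[-1.4,0.9,34],[0,0,0],0],
  [[-1.4,0.9,37],[0,0,0],0],
  [[-1.4,0.9,40],[0,0,0],0],
  [[-1.4,0.9,43],[0,0,0],0],
  [[-1.4,0.9,45],[0,0,0],0],
  [[-1.4,0.9,45],[0,0,0],0],
])

```text
time_s: 23.58
eef_pos: [0.6512, 0.0019, 0.2398]
tcp_rot: [-2.218, -2.222, -0.001]
wrist_force: [-0.7, -0.3, -1.8]
grip_width: 0.0088
```

Call:
play_rows([
  [[0,0,8],[0,0,0],0],
  [[0,0,18],[0,0,0],0],
  [[0,0,23],[0,0,0],0],
  [[0,0,26],[0,0,0],0],
  [[0,0,29],[0,0,0],0],
  [[0,0,32],[0,0,0],0],
  [[0,0,35],[0,0,0],0],
  [[0,0,35],[0,0,0],0],
])

```text
time_s: 24.25
eef_pos: [0.6509, 0.002, 0.2042]
tcp_rot: [-2.217, -2.222, 0.0]
wrist_force: [-0.3, -0.3, -1.8]
grip_width: 0.0095
```

Call:
play_rows([
  [[0,0,4],[0,0,0],0],
  [[0,0,7],[0,0,0],0],
  [[0,0,9],[0,0,0],0],
  [[0,0,11],[0,0,0],0],
  [[0,0,13],[0,0,0],0],
  [[0,0,13],[0,0,0],0],
])

```text
time_s: 24.75
eef_pos: [0.6507, 0.0021, 0.1939]
tcp_rot: [-2.218, -2.223, -0.001]
wrist_force: [-3.8, 0.3, 9.5]
grip_width: 0.0096
```

Fully home: TCP z is 0.1939, exactly as predicted for a seated collar. Turning clockwise.

Call:
play_rows([
  [[0,0,0.5],[0,0,0.05],0],
  [[0.1,0,0.5],[0,0,0.12],0],
  [[0.2,0.1,0.5],[0,0,0.2],0],
  [[0.2,0.2,0.5],[0,0,0.28],0],
  [[0.3,0.3,0.5],[0,0,0.36],0],
  [[0.3,0.4,0.5],[0,0,0.44],0],
  [[0.4,0.5,0.5],[0,0,0.52],0],
  [[0.4,0.5,0.5],[0,0,0.6],0],
  [[0.4,0.6,0.5],[0,0,0.68],0],
  [[0.4,0.7,0.5],[0,0,0.76],0],
  [[0.4,0.8,0.5],[0,0,0.84],0],
  [[0.4,0.9,0.5],[0,0,0.92],0],
  [[0.4,0.9,0.5],[0,0,1.0],0],
  [[0.4,1.0,0.5],[0,0,1.08],0],
  [[0.4,1.1,0.5],[0,0,1.16],0],
  [[0.4,1.2,0.5],[0,0,1.24],0],
  [[0.4,1.2,0.5],[0,0,1.3],0],
  [[0.4,1.2,0.5],[0,0,1.36],0],
  [[0.4,1.2,0.5],[0,0,1.4],0],
  [[0.4,1.2,0.5],[0,0,1.4],0],
])

```text
time_s: 26.42
eef_pos: [0.6524, 0.0008, 0.194]
tcp_rot: [3.128, 0.27, 0.001]
wrist_force: [0.7, -4.4, 1.4]
grip_width: 0.0088
```

```bash
python3 -c "
from h import *
go([.6513,.0016,.194],-1.4)
st=manip.read_state();R=Ro.from_rotvec(st['tcp_rot']).as_matrix();print(R.round(3),st['qpos'])"
```

```text
t 26.4167 pos [0.6524 0.0008 0.194 ] F [ 0.7 -4.4  1.4] T [-0.89  0.03 -0.  ] w 0.0088
shift [-0.9 -0.9  0. ] turn [ 0.0018 -0.0008  0.0017]
[[ 0.985  0.172  0.001]
 [ 0.172 -0.985 -0.002]
 [ 0.001  0.002 -1.   ]] [-0.10449132  0.42764125  1.42788646 -0.00161373  1.28484265  1.29426369]
```

Call:
play_rows([
  [[0,0,0],[0,0,0.04],0],
  [[0,0,0],[0,0,0.08],0],
  [[0,0,0],[0,0,0.08],0],
  [[0,0,0],[0,0,0.08],0],
])

```text
time_s: 26.75
eef_pos: [0.6524, 0.0005, 0.194]
tcp_rot: [3.136, 0.148, 0.001]
wrist_force: [0.0, -1.7, 0.6]
grip_width: 0.0094
```

```bash
python3 -c "
from h import *
go([.6513,.0016,.194],-1.4)
st=manip.read_state();R=Ro.from_rotvec(st['tcp_rot']).as_matrix();print(np.arctan2(R[1,0],R[0,0]))"
```

```text
t 26.75 pos [6.524e-01 5.000e-04 1.940e-01] F [ 0.  -1.7  0.6] T [-0.48  0.    0.04] w 0.0094
shift [-1.  -1.2  0. ] turn [ 0.0024 -0.0007 -0.0766]
0.09423339048714058
```

```bash
python3 - <<'E'
from h import *
c=snap('wrist');b=snap('scene')
im=c['color'][150:400,200:440];A=cv2.resize(im,(432,450),interpolation=cv2.INTER_CUBIC)
B=cv2.resize(b['color'][145:220,255:315],(360,450),interpolation=cv2.INTER_CUBIC)
cv2.imwrite('pics/w6.png',cv2.cvtColor(np.hstack([A,B]),cv2.COLOR_RGB2BGR))
E
```

```text
(no output)
```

View pics/w6.png

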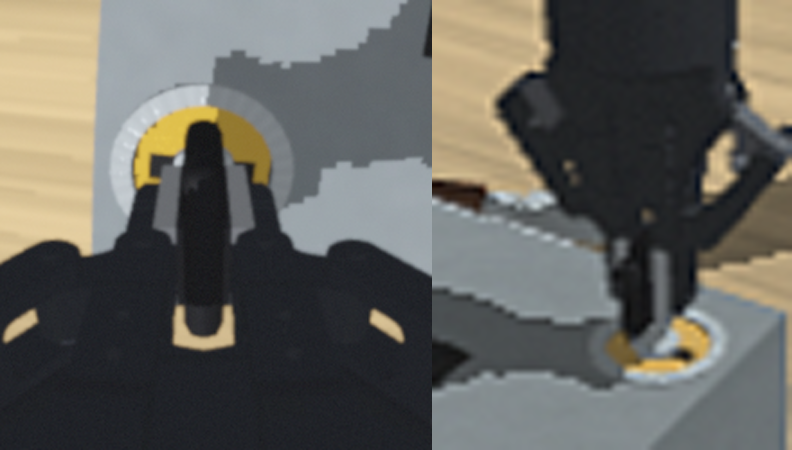

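Call:
play_rows([
  [[0,0,0],[0,0,0.05],0],
  [[0,0,0],[0,0,0.1],0],
  [[0,0,0],[0,0,0.1],0],
  [[0,0,0],[0,0,0.1],0],
])

```text
time_s: 27.18
eef_pos: [0.6523, 0.0003, 0.1941]
tcp_rot: [3.139, -0.007, 0.001]
wrist_force: [0.0, -1.4, -0.4]
grip_width: 0.0092
```

```bash
python3 -c "
from h import *
go([.6519,.0016,.194],-1.4)
st=manip.read_state();R=Ro.from_rotvec(st['tcp_rot']).as_matrix();print(np.arctan2(R[1,0],R[0,0]))"
```

```text
t 27.1833 pos [6.523e-01 3.000e-04 1.941e-01] F [ 0.  -1.4 -0.4] T [-0.61  0.11  0.2 ] w 0.0092
shift [-0.4 -1.3  0.1] turn [ 0.0029 -0.0007 -0.175 ]
-0.004152566269006064
```

The view shows the bow turned with the gripper, about perpendicular to the slot (slot end visible at (160,163)). Resisting torque has now appeared past 1.5 rad, so the lock is at its stop. I'll release and rise.

Call:
play_rows([
  [[0,0,0],[0,0,0],20],
  [[0,0,0],[0,0,0],40],
  [[0,0,0],[0,0,0],40],
  [[0,0,0],[0,0,0],40],
  [[0,0,-10],[0,0,0],40],
  [[0,0,-30],[0,0,0],40],
  [[0,0,-60],[0,0,0],40],
  [[0,0,-75],[0,0,0],20],
  [[0,0,-80],[0,0,0],0],
  [[0,0,-80],[0,0,0],0],
  [[0,0,-80],[0,0,0],0],
])

```text
time_s: 28.1
eef_pos: [0.6519, 0.0007, 0.2737]
tcp_rot: [3.139, -0.006, 0.0]
wrist_force: [-1.2, -0.3, -0.0]
grip_width: 0.0001
```

```bash
python3 -c "
from h import *
go([.5815,-.1695,.274],-1.571)"
```

```text
t 28.1 pos [0.6519 0.0007 0.2737] F [-1.2 -0.3 -0. ] T [-0.01  0.01 -0.01] w 0.0001
shift [-6.970e+01  1.704e+02  1.000e-01] turn [ 0.0026 -0.0002 -0.0038]
```

Call:
play_rows([
  [[-5,12,0],[0.0026,0,-0.004],0],
  [[-17,42,0],[0.0026,0,-0.004],0],
  [[-30,73,0],[0.0026,0,-0.004],0],
  [[-43,105,0],[0.0026,0,-0.004],0],
  [[-56,137,0],[0.0026,0,-0.004],0],
  [[-66,160,0],[0.0026,0,-0.004],0],
  [[-70,170,0],[0.0026,0,-0.004],0],
  [[-70,170,0],[0.0026,0,-0.004],0],
  [[-70,170,0],[0.0026,0,-0.004],0],
])

```text
time_s: 28.85
eef_pos: [0.5811, -0.1685, 0.2731]
tcp_rot: [-3.14, 0.002, 0.001]
wrist_force: [0.5, -0.2, -0.6]
grip_width: -0.0001
```

```bash
python3 - <<'E'
from h import *
go([.5815,-.1695,.122],-1.571)
c=snap('wrist');b=snap('scene')
im=c['color'].copy()
for X in [(.5815,-.1695,.097),(.558,-.1695,.117),(.558,-.1095,.117),(.558,-.2295,.117),(.6,-.17,.15)]:
    u,v=proj(c,X,True);print(X,u.round(),v.round());cv2.circle(im,(int(u),int(v)),3,(255,0,0),1)
B=cv2.resize(b['color'][165:225,265:315],(333,400),interpolation=cv2.INTER_CUBIC)
cv2.imwrite('pics/w7.png',cv2.cvtColor(np.hstack([im[:,90:550],B]),cv2.COLOR_RGB2BGR))
E
```

```text
t 28.85 pos [ 0.5811 -0.1685  0.2731] F [ 0.5 -0.2 -0.6] T [-0.04 -0.04 -0.  ] w -0.0001
shift [  0.6   1.3 151.1] turn [-0.002   0.0009 -0.0009]
(0.5815, -0.1695, 0.097) 315.0 186.0
(0.558, -0.1695, 0.117) 315.0 216.0
(0.558, -0.1095, 0.117) 252.0 216.0
(0.558, -0.2295, 0.117) 378.0 216.0
(0.6, -0.17, 0.15) 316.0 180.0
```

View pics/w7.png

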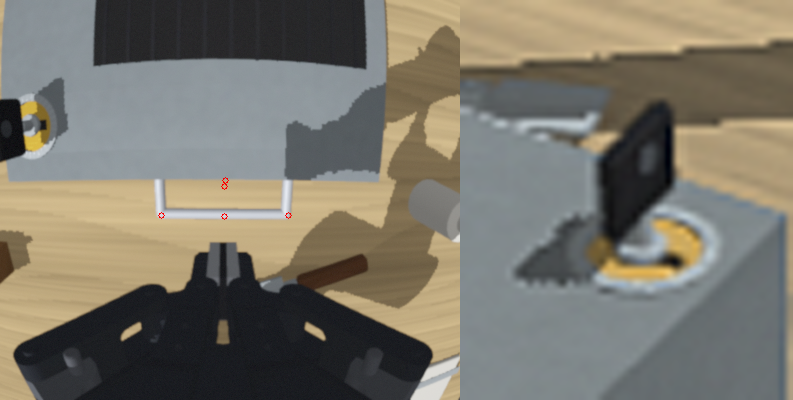

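The handle lies exactly on the predicted marks, with its bar at row 216 and columns 162–288. The key stands upright and seated in the plate, turned. I'll descend into the gap behind the bar.

Call:
play_rows([
  [[0.5,1,15],[0,0,0],0],
  [[0.5,1,45],[0,0,0],0],
  [[0.5,1,75],[0,0,0],0],
  [[0.5,1,100],[0,0,0],0],
  [[0.5,1,118],[0,0,0],0],
  [[0.5,1,130],[0,0,0],0],
  [[0.5,1,140],[0,0,0],0],
  [[0.5,1,148],[0,0,0],0],
  [[0.5,1,151],[0,0,0],0],
  [[0.5,1,151],[0,0,0],0],
])

```text
time_s: 29.78
eef_pos: [0.5822, -0.1677, 0.1221]
tcp_rot: [-3.14, -0.003, 0.001]
wrist_force: [-0.5, -0.7, 0.4]
grip_width: -0.0
```

Call:
play_rows([
  [[-4,0,0],[0,0,0],0],
  [[-8,0,0],[0,0,0],0],
  [[-12,0,0],[0,0,0],0],
  [[-18,0,0],[0,0,0],0],
  [[-25,0,0],[0,0,0],0],
  [[-33,0,0],[0,0,0],0],
  [[-41,0,0],[0,0,0],0],
  [[-49,0,0],[0,0,0],0],
  [[-57,0,0],[0,0,0],0],
  [[-65,0,0],[0,0,0],0],
  [[-73,0,0],[0,0,0],0],
  [[-81,0,0],[0,0,0],0],
  [[-89,0,0],[0,0,0],0],
  [[-96,0,0],[0,0,0],0],
  [[-102,-1,0],[0,0,0],0],
  [[-108,-1,0],[0,0,0],0],
  [[-112,-1,0],[0,0,0],0],
  [[-115,-1,0],[0,0,0],0],
  [[-117,-1,0],[0,0,0],0],
  [[-117,-1,0],[0,0,0],0],
])

```text
time_s: 31.45
eef_pos: [0.4645, -0.1668, 0.122]
tcp_rot: [-3.139, -0.003, 0.003]
wrist_force: [1.1, 0.2, 0.4]
grip_width: -0.0002
```

Force is only drawer friction, so the stop isn't reached yet. Pulling a few mm more.

Call:
play_rows([
  [[-2,0,0],[0,0,0],0],
  [[-4,0,0],[0,0,0],0],
  [[-6,0,0],[0,0,0],0],
  [[-8,0,0],[0,0,0],0],
  [[-8,0,0],[0,0,0],0],
])

```text
time_s: 31.87
eef_pos: [0.4634, -0.1669, 0.1225]
tcp_rot: [-3.139, 0.002, -0.021]
wrist_force: [16.5, 2.9, -11.1]
grip_width: -0.0
```

Stop felt at 16.5 N. I'll back off and rise.

Call:
play_rows([
  [[5,0,0],[0,0,0],0],
  [[12,0,0],[0,0,0],0],
  [[15,0,0],[0,0,0],0],
  [[15,0,-5],[0,0,0],0],
  [[15,0,-20],[0,0,0],0],
  [[15,0,-50],[0,0,0],0],
  [[15,0,-85],[0,0,0],0],
  [[15,0,-120],[0,0,0],0],
  [[15,0,-145],[0,0,0],0],
  [[15,0,-155],[0,0,0],0],
  [[15,0,-155],[0,0,0],0],
  [[15,0,-155],[0,0,0],0],
])

```text
time_s: 32.87
eef_pos: [0.4755, -0.1671, 0.277]
tcp_rot: [-3.139, 0.002, -0.018]
wrist_force: [0.3, -0.3, 0.4]
grip_width: -0.0001
```

```bash
python3 - <<'E'
from h import *
go([.5,-.17,.3],-1.571)
c=snap('wrist');b=snap('scene')
for x in(.558,.463,.448):print(x,proj(c,[x,-.168,.117],True).round())
A=cv2.resize(c['color'],(480,300))
B=cv2.resize(b['color'][150:270,150:310],(480,300)[:2],interpolation=cv2.INTER_CUBIC)[:, :]
C=cv2.resize(b['color'][165:285,380:470],(310,600)[:2],interpolation=cv2.INTER_CUBIC)
cv2.imwrite('pics/end.png',cv2.cvtColor(np.hstack([np.vstack([A,B]),C]),cv2.COLOR_RGB2BGR))
E
```

```text
t 32.8667 pos [ 0.4755 -0.1671  0.277 ] F [ 0.3 -0.3  0.4] T [0.01 0.01 0.03] w -0.0001
shift [ 24.8   2.8 -22.7] turn [-0.0026 -0.0117 -0.0013]
0.558 [315. 103.]
0.463 [315. 206.]
0.448 [315. 221.]
```

View pics/end.png

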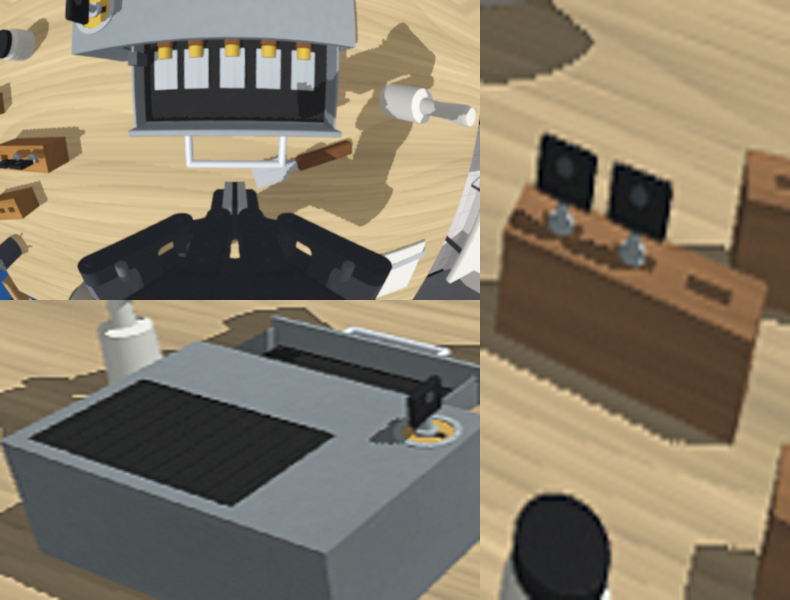

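The drawer is open with its bar near row 217, i.e. x ≈ 0.45 or about 107–110 mm. The key is upright and turned in the lock, and two keys are seated in the block. Knife, maul and jar look untouched.

```bash
python3 -c "
from rig import manip
print(manip.job_done())"
```

```text
the job is handed in; nothing more can be done
None
```

I tried all three keys, and the third went fully home. I turned it clockwise to the stop, left it in the lock, and pulled the top drawer open to its stop. The job was handed in at about 33 s of the 72 s allowed; no verdict was reported.

**Last checks**
- **Key in the lock:** it stands upright, with the TCP height exactly at the predicted home position. I turned the gripper about 1.57 rad.
- **Drawer:** the stop was felt at 16.5 N, and the handle in the last picture reads about 107–110 mm open.
- **Other two keys:** both stand seated in the block.
- **Bystanders:** knife, jar and maul look untouched by eye in the last picture; I did not measure them. The gripper is clear of everything.

**Disagreements**
- The two wrong keys stopped about 16 mm short by my reading, not the stated 19 mm.
- Torque from the lock's stop appeared only past 1.5 rad, where I expected about 1.4, so the key may have slipped a little in the grip. The lock angle itself could not be read directly.

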